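# Secure the medicine carrier and lift it

### The job

Get the wooden medicine carrier ready to be carried: while it stands on the worktop, swing its steel keeper bar down over the three pill bottles until it snaps into the spring catch, without shoving the carrier along. Then take the carrier by its wooden handle, lift it straight up so that its underside is about 10 cm above the worktop, and hold it there level and still with everything aboard. Finish while still holding it up; do not put it down, do not tip it on the way, and leave the mug, can, egg timer, tumbler and big pill bottle around it where they stand.

Things in the scene. Friction and masses are not known exactly. Their poses are not given: they have to be found in the camera images.
- carrier: Loose light-wood carrier, 120 (its x) x 184 (y) x 150 mm high, 0.8 kg loaded. Origin: middle of the underside. x points away from the robot, y along its length to the left (turned 0.05 to 0.75 rad clockwise from above), z up. A middle board (x = 0) bears the handle; in front (-x) is a row of three pockets, walls 46 mm high; behind, a low trough.
- handle (a point): Centre of the handle, 139 mm above the carrier's underside: a level wooden bar along the carrier's y, 14 mm thick (x), 22 mm high, on two posts; free length between the posts 60 mm. Axes as the carrier's. With the keeper bar shut, nothing of the carrier beside it is higher than 110 mm.
- keeper (a joint): Keeper bar's hinge, rad: 0 = shut, level over the row of bottles; grows as it swings up (1.57 = upright at the carrier's right end). It starts open and stays where it is left (light friction, 0.5 N at the tab). In the last 0.07 rad its nose must push the spring catch aside: press the tab down with 3 to 6 N until it snaps home, below 0.02.
- keeper_hinge (a point): Point on the keeper bar's hinge axis, at the carrier's right (-y) end: 34 mm in front of the handle's plane, 94.5 mm right of the carrier's middle, 100 mm above its underside. The axis runs along the carrier's x (axes as the carrier's).
- keeper_tab (a point): Middle of the outer (upper when shut) face of the red tab on the steel keeper bar: 154 mm from the hinge along the bar, 4 mm above and 10 mm in front (-x) of its centre line. Site y: along the bar away from the hinge; z out of the face. Tab 34 x 40 x 8 mm, bar 12 x 7 x 186 mm. When shut, the handle is 44 mm behind the tab, its top 46 mm higher; the catch is 35 mm beyond, 6 mm higher.
- bottle_low_center (a point): Centre of the smallest pill bottle, white with white cap, 42 mm across, 69 mm high, standing in one of the three pockets.
- bottle_mid_center (a point): Centre of the middle-sized pill bottle, white with white cap, 50 mm across, 79 mm high, standing in one of the three pockets.
- bottle_red_center (a point): Centre of the pill bottle with the dark red cap, 46 mm across, 84 mm high, standing in one of the three pockets.
- organiser_center (a point): Centre of the teal seven-day pill organiser, 37 x 156 x 23 mm, lying in the carrier's rear trough.
- timer: White egg timer, 67 mm across, 57 mm high; origin under its centre. Bystander.
- mug: Red mug, 82 x 115 x 85 mm; origin under its centre. Bystander.
- can: Drink can, 66 mm across, 115 mm high; origin under its centre. Bystander.
- candle_glass: Glass tumbler, 76 mm across, 105 mm high; origin under its centre. Bystander.
- pills_e: Big pill bottle with a red cap standing on the worktop, 62 mm across, 114 mm high; origin under its centre. Bystander.
Mind the look-alikes: they are no part of the job. What is shaped like the part that bears bottle_low_center but blue or green is not meant. Leave any blue or green look-alike of the part that bears bottle_mid_center alone.

How it is judged (in metres and radians):
On the way, in this order (a step that is already met when the one before it is completed fails the run):
1. the keeper bar is snapped shut while the carrier stands on the worktop (value of joint keeper below 0.02 rad and height (world z) of carrier below 0.008 m and angle between carrier's own z axis and vertical below 0.06 rad), for 0.2 s.
2. the carrier is lifted clear of the worktop with the bar shut (height (world z) of carrier above 0.05 m and value of joint keeper below 0.03 rad), for 0.2 s.
At the end, for the whole second after the job is handed in: Held by the fingers: underside 70-140 mm above the worktop, within 150 mm of its start, level within 0.1 rad, at rest (under 20 mm/s, 0.1 rad/s), touching no bystander; keeper bar shut (under 0.03 rad), the three bottles and the organiser still in their places (height (world z) of carrier between 0.07 and 0.14 m and distance of carrier from where it was at the start of the episode below 0.15 m and angle between carrier's own z axis and vertical below 0.1 rad and linear speed of carrier below 0.02 m/s and angular speed of carrier below 0.1 rad/s and value of joint keeper below 0.03 rad and contact force between carrier and the fingers above 3 N and z of bottle_low_center in the frame of carrier between 0 and 0.075 m and z of bottle_mid_center in the frame of carrier between 0 and 0.075 m and z of bottle_red_center in the frame of carrier between 0 and 0.075 m and z of organiser_center in the frame of carrier between 0 and 0.045 m and contact force between carrier and timer below 0.2 N and contact force between carrier and mug below 0.2 N and contact force between carrier and can below 0.2 N and contact force between carrier and candle_glass below 0.2 N and contact force between carrier and pills_e below 0.2 N); the arm keeps its last pose, push and grip.
It fails at once if the carrier is lifted while the keeper bar is open (height (world z) of carrier above 0.02 m and value of joint keeper above 0.1 rad).
It fails at once if the carrier is shoved along the worktop by more than 40 mm (height (world z) of carrier below 0.02 m and distance of carrier from where it was at the start of the episode above 0.04 m).
It fails at once if the carrier is tipped by more than 0.3 rad (angle between carrier's own z axis and vertical above 0.3 rad).
It fails at once if a bystander (mug, can, egg timer, tumbler, big pill bottle) is moved by more than 30 mm (distance of any of timer, mug, can, candle_glass, pills_e from where it was at the start of the episode above 0.03 m).
It also fails if it takes over 48 s, if anything falls off the work surface, if the arm or the gripper's body presses on something with over 40 N, if the wrist force passes 120 N, or if a joint passes its speed limit or range.

### The arm

A 6-joint arm with a two-finger parallel gripper is mounted at the origin on a cart in front of the work surface, level with it; the furniture and walls round the work are solid. World frame = base frame: x ahead of the robot, y to its left, z up, the work surface at z = 0. Lengths are in mm, angles in rad, forces in N, time in s.
With the tool pointing down it reaches from about 400 to 925 mm from the base axis. Payload 12.5 kg.
Tool frame: the origin (TCP) lies midway between the tips of the shut fingers; the grasp point (between the pads) lies 19 mm behind it; z points along the fingers, y is the line along which they close (so a half turn about z gives the same grasp; the last joint's range is limited). The gripper opens to 95 mm and grips with 3 to 60 N. Pads are 20 mm wide; open, the fingers measure 119 mm over their backs; the gripper's body (75 mm by 180 mm) begins 59 mm behind the grasp point.
Start: joints at [-1.295, 0.491, 1.559, -0, 1.092, -0.106], TCP at [232.893, -580.006, 214.661] pointing down, gripper open.
Joint ranges: [-3.1, 3.1], [-0.84, 2.19], [0.05, 2.79], [-1.13, 4.28], [0.06, 2.93], [-2.69, 2.69]. Speed limits (rad/s): [2.22, 2.22, 2.79, 3.14, 3.14, 3.14].

### API

Orientations are given as [roll, pitch, yaw] about the fixed x, y, z axes, in that order (R = Rz(yaw) Ry(pitch) Rx(roll)).
In Python, from cell import env gives the robot as it stands.
- The arm moves only by the tool arm_command, never from a script. Its argument "targets" is a list of rows, each a list of 5 numbers: the shift along the tool's x, y, z in mm, then the turn about the tool's z in degrees, then the opening, from 0 (shut) to 1 (fully open). In form: [[tx, ty, tz, roll, fingers], ...]. A call has 1 to 5 rows; each row is the pose to reach, as a shift and turn from the pose commanded when the call began, along the tool's axes at that moment; what a row does not reach only later rows make up. A row lasts 1/10 s, in which the tool goes at most 50 mm and 8.59 degrees, less where a joint would pass 70% of its speed; a pose out of reach is approached as far as the arm can. A call with a gripper value outside its range is refused whole. The fingers move at their own pace and stop on an object; the grip force is fixed at half the most. Time passes only in rows, so rows that repeat a pose let the fingers close. It gives the time, the measured TCP pose, the force, the opening and the grip force at its end, in the units of the state.
- env.state(): the state, without advancing time (a new reading comes with each control period).
- env.read_camera(name): name is "scene" or "top" or "wrist"; returns a dict with "frame" (420x560x3 uint8, red, green, blue), "vertical_fov" (degrees; the focal length in pixels is half the picture's height over the tangent of half this angle, whatever the lens; pixels are square), "cx", "cy" (the principal point, pixels), "world_from_camera" (4x4, takes a point from camera to world coordinates); the wrist camera has in their place "hand_eye" (4x4, takes a point from camera to tool coordinates, whose origin is the TCP and whose axes are the flange's). Camera axes: x right, y down, z forward; pixel columns grow to the right and rows downward; lengths in mm; the calibration is good to about 2 mm. The wrist camera is an equidistant fisheye: a pixel r from the principal point sees the ray r / f radians off the axis. A picture is of the moment at which its call begins: read the wrist's pose just before it. There is no depth.
- env.job_done(): hands the job in; it is judged then, once.
The state is a dict: "t": time; "joints": joint angles; "qvel": joint speeds; "tau": joint torques, N m; "eef_pos": TCP position; "tcp_rot": TCP orientation; "ft_force": force on the tool from outside, world axes, zero at the start; "moment": the same for the moment, N m; "opening": opening from 0.0 (shut) to 1.0 (fully open); "grip_force": force on a finger pad.
Only numpy, scipy, OpenCV 4.12 (cv2) and the standard library are available. Lean on these libraries where they do the work, as an engineer would, in place of code of your own. Each camera call takes 0.05 s, during which the arm holds its last target. There are 200 camera calls.

## Working session

There is one attempt and no reset: what is moved stays moved. The work goes in short steps, Python scripts to look and compute and a tool call to move; the robot and the scene stay as the last step left them, time stands still between calls to the robot, and variables do not carry over. Pictures are saved under pics/ and viewed, at most 10 in all, crops included, and the job is handed in when it is done.

Besides the shell and the picture viewer there is one more tool, called after "Emit:" as a command line: name --pt "numbers of a row" for each row, then --argument value for the rest. arm_command: Moves the arm, as the interface text tells. Its arguments: {"type":"object","properties":{"targets":{"type":"array","items":{"type":"array","items":{"type":"number"}}}},"required":["targets"]}

```bash
mkdir -p pics; python3 - <<'E'
from cell import env
import cv2,numpy as np
np.set_printoptions(precision=4,suppress=True)
s=env.state();print(s['t'],s['eef_pos'],s['tcp_rot'])
for n in("top","scene"):
    d=env.read_camera(n);cv2.imwrite(f"pics/{n}.png",cv2.resize(d["frame"][:,:,::-1],(800,600),interpolation=cv2.INTER_CUBIC))
    print(n,d["vertical_fov"],d["cx"],d["cy"],d["world_from_camera"])
E
```

```text
0.0 [ 232.8159 -579.7323  214.0432] [-3.1404 -0.0001  0.3818]
top 51.490967290219025 276.61797084649993 206.07138871614052 [[   0.0265   -0.99      0.1388  361.0179]
 [  -0.9995   -0.0237    0.0212 -205.4972]
 [  -0.0177   -0.1393   -0.9901 1277.1938]
 [   0.        0.        0.        1.    ]]
scene 53.13977123806712 278.57270336083064 211.99096542293705 [[ -0.7959  -0.4034   0.4514  64.968 ]
 [ -0.6052   0.512   -0.6096 435.533 ]
 [  0.0148  -0.7584  -0.6516 802.6521]
 [  0.       0.       0.       1.    ]]
```

View pics/top.png

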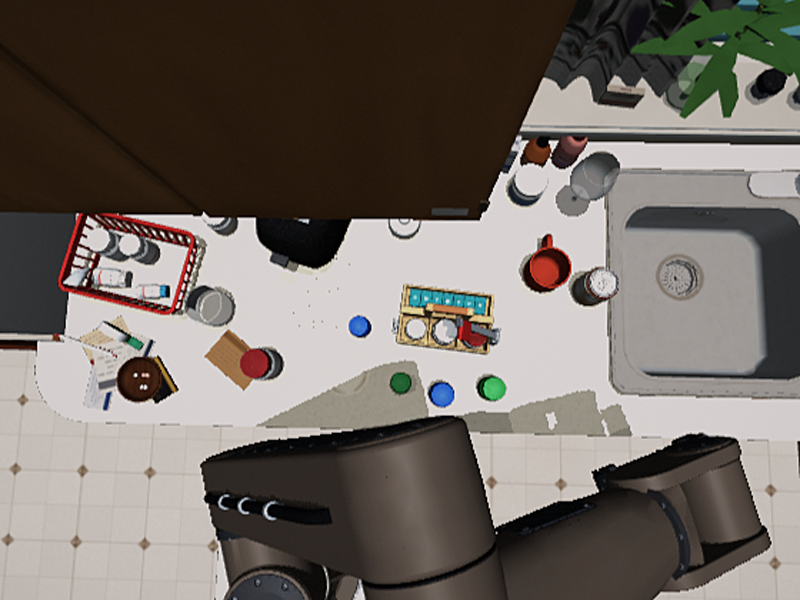

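View pics/scene.png

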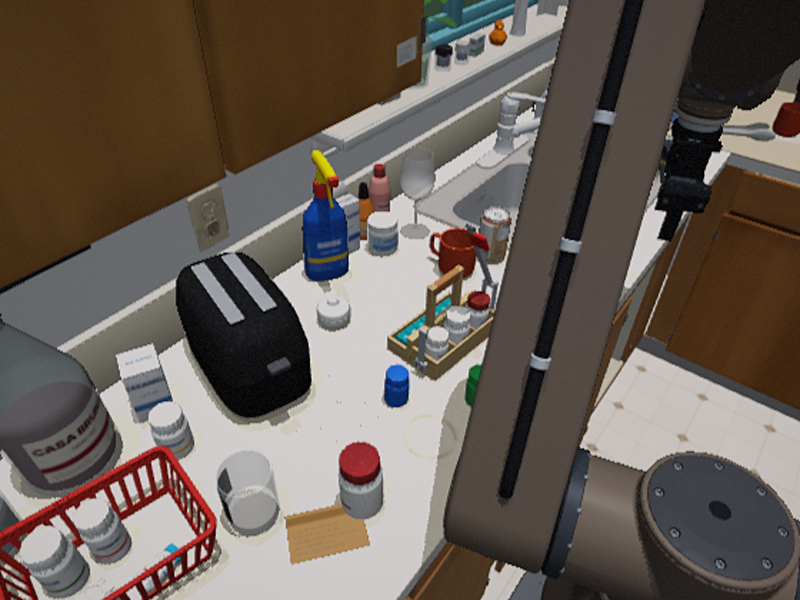

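The top view shows the carrier at about (445,318), with the bar open at its right end and the red tab near (472,333). The mug is at (548,268) and the can at (600,285). Next I'll enlarge the carrier.

```bash
python3 - <<'E'
import cv2,numpy as np
from cell import env
a=cv2.resize(env.read_camera("top")["frame"][190:255,265:365,::-1],(800,520),interpolation=cv2.INTER_CUBIC)
cv2.imwrite("pics/topc.png",a)
b=cv2.resize(env.read_camera("scene")["frame"][145:270,260:360,::-1],(480,600),interpolation=cv2.INTER_CUBIC)
cv2.imwrite("pics/scenec.png",b)
E
```

```text
(no output)
```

View pics/topc.png

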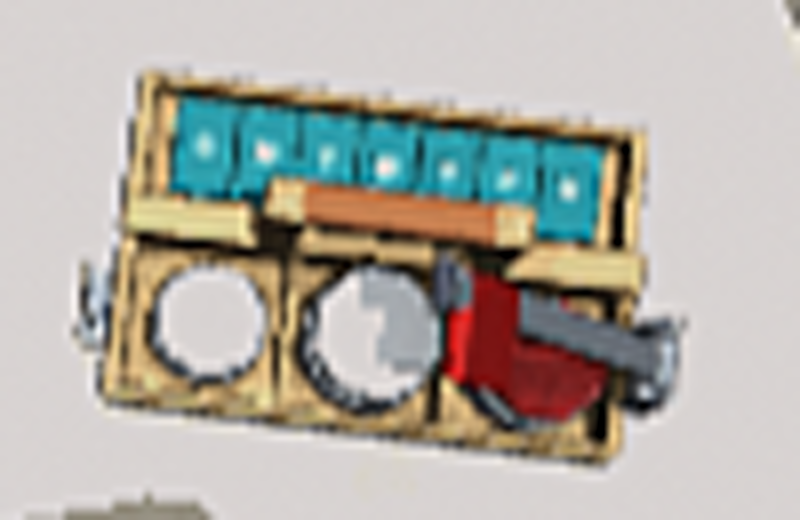

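View pics/scenec.png

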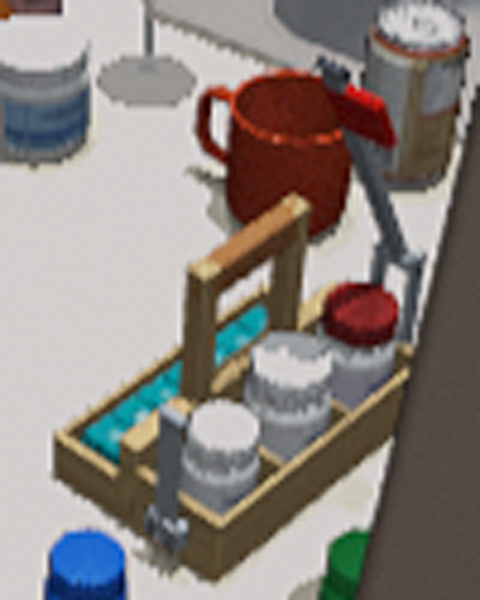

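The crops show the handle's top centre at (400,212) in the top crop. The front wall corners are at (105,400) and (605,460), and the bar tip is at (450,272). In the scene crop the handle ends are at (207,268) and (297,200), the tab is at (362,112) and the front-left corner is at (220,525).

```bash
cat > h.py <<'E'
from cell import env
import numpy as np
from scipy.spatial.transform import Rotation as R
def keeper(th,d,up=4,dx=-10):  # carrier frame, bar point at d along, up out of face
    return np.array([-34+dx,-94.5+d*np.cos(th)-up*np.sin(th),100+d*np.sin(th)+up*np.cos(th)])
def world(p,P): x,y,yaw=p; return R.from_euler('z',yaw).apply(P)+[x,y,0]
def proj(c,X):
    T=np.linalg.inv(c["world_from_camera"]); q=T[:3,:3]@X+T[:3,3]
    f=210/np.tan(np.radians(c["vertical_fov"])/2)
    return np.array([c["cx"]+f*q[0]/q[2],c["cy"]+f*q[1]/q[2]])
E
python3 - <<'E'
from h import *
from scipy.optimize import least_squares
C={n:env.read_camera(n) for n in("top","scene")}
t=lambda u,v:np.array([u/8+265,v/8+190]); s=lambda u,v:np.array([u/4.8+260,v/4.8+145])
def res(p):
    L,th=p[3],p[4]; q=p[:3]
    O=[("top",t(105,400),[-60,92,46]),("top",t(605,460),[-60,-92,46]),("top",t(287,200),[0,L,150]),("top",t(515,225),[0,-L,150]),
    ("top",t(655,350),[-34,-94.5,100]),("scene",s(220,525),[-60,92,46]),("scene",s(207,268),[0,L,150]),("scene",s(297,200),[0,-L,150]),
    ("scene",s(362,112),keeper(th,154)),("top",t(485,325),keeper(th,154)),("top",t(450,272),keeper(th,180,0,0)),("scene",s(335,68),keeper(th,180,0,0))]
    return np.concatenate([proj(C[n],world(q,np.array(P)))-u for n,u,P in O])
r=least_squares(res,[650,-220,-.2,40,1.2],loss='soft_l1');p=r.x
np.set_printoptions(precision=3,suppress=True)
print(p);print(res(p).reshape(-1,2))
print("handle",world(p[:3],np.array([0,0,139])),"hinge",world(p[:3],np.array([-34,-94.5,100])))
for th in(p[4],.9,.6,.3,0):print(th,world(p[:3],keeper(th,154)))
T=lambda c,u,v,z:None
f=lambda c,u,z:(lambda w,d:w[:3,3]+d*(z-w[2,3])/d[2])(c["world_from_camera"],c["world_from_camera"][:3,:3]@np.array([(u[0]-c["cx"]),(u[1]-c["cy"]),210/np.tan(np.radians(c["vertical_fov"]/2))]))
for n,u,z in(("mug",(548,268),85),("can",(603,282),115),("blueL",(442,393),70),("greenR",(492,387),70),("greenL",(401,382),70)):print(n,f(C["top"],np.array(u)*.7,z))
E
```

```text
[ 493.284 -281.6     -0.069   37.525    1.082]
[[-0.044 -0.971]
 [ 2.581 -2.321]
 [-0.366  0.466]
 [-0.072  0.008]
 [ 0.648  0.886]
 [-0.424 -0.197]
 [-0.681  0.249]
 [-1.131  0.726]
 [ 0.241 -0.697]
 [ 1.032  1.183]
 [-0.104  2.209]
 [-0.666  2.156]]
handle [ 493.284 -281.6    139.   ] hinge [ 452.873 -373.541  100.   ]
1.081796910050288 [ 447.623 -304.207  237.831]
0.9 [ 449.257 -280.478  223.119]
0.6 [ 451.472 -248.306  190.256]
0.3 [ 452.921 -227.259  149.331]
0 [ 453.475 -219.218  104.   ]
mug [ 586.924 -474.794   85.   ]
can [ 556.864 -570.798  115.   ]
blueL [ 341.828 -274.29    70.   ]
greenR [ 355.734 -369.689   70.   ]
greenL [ 360.6   -195.291   70.   ]
```

Emit:
arm_command --pt "0 0 -45 0 0" --pt "20 -10 -85 -8 0" --pt "60 -30 -110 -16 0" --pt "100 -50 -116 -24 0" --pt "140 -70 -116 -32 0"

```text
t: 0.8
eef_pos: [337.6, -461.8, 332.2]
tcp_rot: [3.139, 0.001, 0.945]
ft_force: [-0.6, -0.5, -0.2]
opening: 0.638
grip_force: 0.0
```

Emit:
arm_command --pt "35 3 0 -8 0" --pt "75 6 0 -16 0" --pt "115 10 0 -24 0" --pt "150 14 0 -31 0" --pt "155 14 0 -31 0"

```text
t: 1.3
eef_pos: [441.2, -343.4, 330.8]
tcp_rot: [3.141, -0.0, 1.488]
ft_force: [0.5, -0.4, 0.4]
opening: 0.217
grip_force: 0.0
```

```bash
python3 - <<'E'
from h import *
import cv2
s=env.state();d=env.read_camera("wrist");print(s['t'],s['eef_pos'],s['tcp_rot'],d["vertical_fov"],d["cx"],d["cy"],d["hand_eye"].tolist() if hasattr(d["hand_eye"],'tolist') else d["hand_eye"])
cv2.imwrite("pics/w1.png",cv2.resize(d["frame"][:,:,::-1],(800,600),interpolation=cv2.INTER_CUBIC))
E
```

```text
1.3 [ 441.23110208 -343.44161929  330.76222914] [ 3.14114723e+00 -2.84163650e-04  1.48789643e+00] 65.70646984690485 276.7913089257024 204.2174082839057 [[-0.0010142918858458538, -0.9608716500267422, -0.2769921359657251, 78.7742178934368], [0.9999994466589891, -0.0010519118151719087, -1.2776835910261092e-05, 0.30259513613950517], [-0.000279094401128897, -0.2769919956540579, 0.9608721852826715, -171.73017287968307], [0.0, 0.0, 0.0, 1.0]]
```

View pics/w1.png

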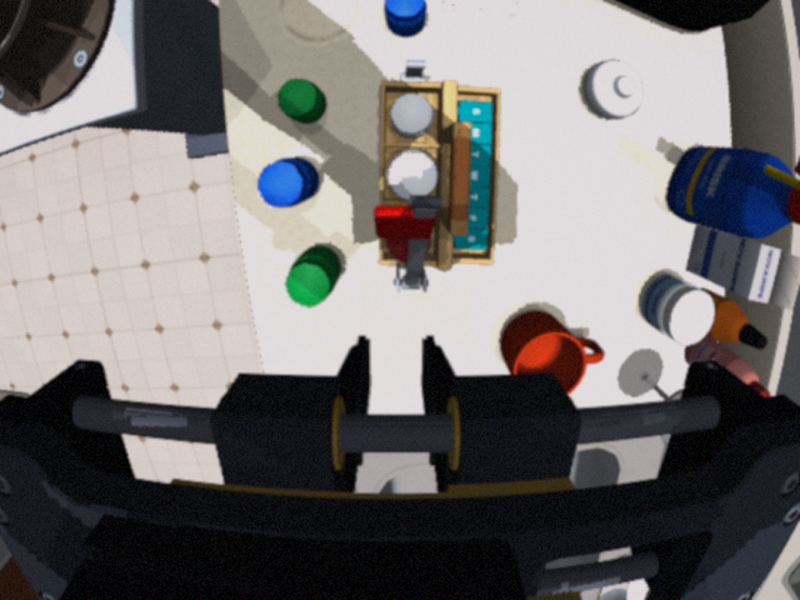

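The wrist view shows the carrier at (380–500, 85–263), the handle from (461,125) to (460,232), the red tab at about (403,222) and the hinge at about (410,283). I'll enlarge this view and fit again.

```bash
python3 - <<'E'
from h import *
import cv2
a=cv2.imread("pics/w1.png")[50:310,350:530]
cv2.imwrite("pics/w1c.png",cv2.resize(env.read_camera("wrist")["frame"][30:220,240:380,::-1],(442,600),interpolation=cv2.INTER_CUBIC))
E
```

```text
(no output)
```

View pics/w1c.png

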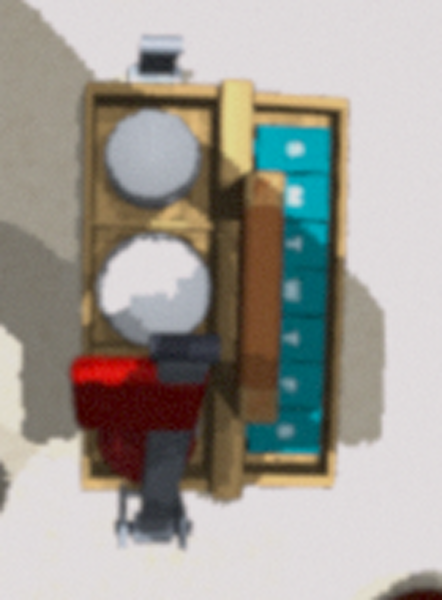

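```bash
cat >> h.py <<'E'
def wproj(c,s,X):
    q=R.from_euler('xyz',s['tcp_rot']).inv().apply(X-np.array(s['eef_pos'])); H=np.linalg.inv(np.array(c["hand_eye"])); q=H[:3,:3]@q+H[:3,3]
    f=210/np.tan(np.radians(c["vertical_fov"])/2); r=np.hypot(q[0],q[1]); a=np.arctan2(r,q[2])
    return np.array([c["cx"],c["cy"]])+f*a*q[:2]/r
E
python3 - <<'E'
from h import *
from scipy.optimize import least_squares
s=env.state();c=env.read_camera("wrist")
t=lambda u,v:np.array([u/3.158+240,v/3.158+30])
def res(p):
    L,th=p[3],p[4]; q=p[:3]
    O=[((87,85),[-60,92,46]),((83,487),[-60,-92,46]),((263,175),[0,L,150]),((258,420),[0,-L,150]),((153,520),[-34,-94.5,100]),((137,407),keeper(th,154)),((137,385),keeper(th,174)),((137,430),keeper(th,134))]
    return np.concatenate([wproj(c,s,world(q,np.array(P)))-t(*u) for u,P in O])
np.set_printoptions(precision=3,suppress=True)
p=least_squares(res,[493,-281,-.08,38,1.1],loss='soft_l1').x
print(p);print(res(p).reshape(-1,2))
u=R.from_euler('xyz',s['tcp_rot']).inv()
for th in(p[4],.9,.7,.5,.3,.15,0):
    P=world(p[:3],keeper(th,150)-[0,10,0]);print(th,P,u.apply(P-s['eef_pos']))
P=world(p[:3],np.array([0,0,120.]));print("grasp",P,u.apply(P-s['eef_pos']))
E
```

```text
[ 495.222 -282.599   -0.094   42.556    1.09 ]
[[ 1.697 -1.082]
 [ 2.756  0.903]
 [-0.31  -0.496]
 [-0.296 -0.514]
 [-0.054  1.743]
 [-0.284  0.492]
 [ 0.258 -1.23 ]
 [-0.756  0.75 ]]
1.09020116870256 [ 447.77  -316.98   234.857] [28.984  5.429 95.802]
0.9 [ 450.061 -292.779  219.985] [ 53.296   5.555 110.668]
0.7 [ 452.139 -270.836  199.692] [ 75.342   5.671 130.956]
0.5 [ 453.795 -253.344  175.424] [ 92.917   5.764 155.22 ]
0.3 [ 454.964 -241.     148.149] [105.322   5.83  182.491]
0.15 [ 455.492 -235.426  126.371] [110.927   5.861 204.269]
0 [ 455.707 -233.154  104.   ] [113.214   5.875 226.639]
grasp [ 495.222 -282.599  120.   ] [ 67.484  49.638 210.646]
```

Emit:
arm_command --pt "0 5 45 0 0" --pt "0 6 90 0 0" --pt "12 6 96 0 0" --pt "22 6 96 0 0" --pt "29 6 97 0 0"

```text
t: 1.95
eef_pos: [448.4, -317.5, 235.7]
tcp_rot: [3.139, 0.002, 1.481]
ft_force: [0.1, -0.2, -0.5]
opening: 0.003
grip_force: 0.0
```

Emit:
arm_command --pt "12 0 6 0 0" --pt "24 0 14 0 0" --pt "35 0 23 0 0" --pt "46 0 34 0 0" --pt "55 0 45 0 0"

```text
t: 2.45
eef_pos: [453.0, -261.5, 188.0]
tcp_rot: [3.141, 0.0, 1.482]
ft_force: [0.9, -0.4, 0.1]
opening: 0.005
grip_force: 0.1
```

Emit:
arm_command --pt "9 0 13 0 0" --pt "15 0 26 0 0" --pt "21 0 40 0 0" --pt "25 0 54 0 0" --pt "27 0 62 0 0"

```text
t: 2.95
eef_pos: [455.0, -234.8, 125.5]
tcp_rot: [-3.14, -0.001, 1.482]
ft_force: [-0.0, -0.8, 0.9]
opening: 0.005
grip_force: 0.1
```

```bash
python3 - <<'E'
from h import *
import cv2
s=env.state();print(s['eef_pos'],s['ft_force'],s['t'])
d=env.read_camera("wrist")
cv2.imwrite("pics/w2.png",cv2.resize(d["frame"][20:300,150:450,::-1],(640,597),interpolation=cv2.INTER_CUBIC))
E
```

```text
[ 455.03033798 -234.77813856  125.48247474] [-0.00495133 -0.81051168  0.85495036] 2.95
```

View pics/w2.png

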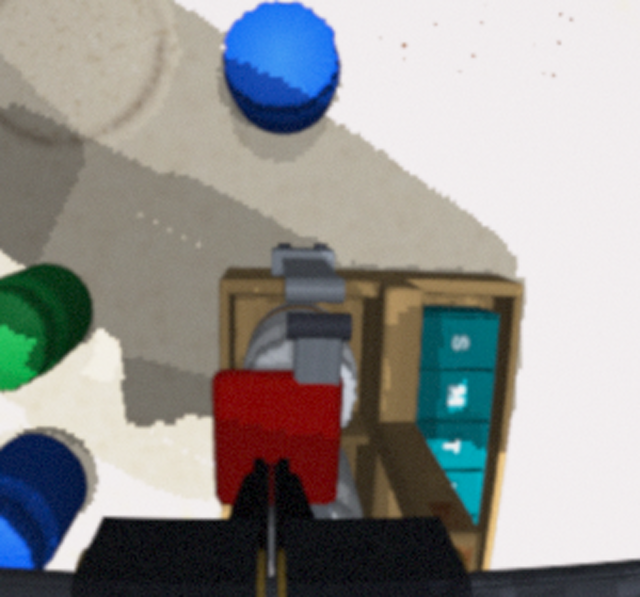

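The fingers press on the red tab at (275,465) and the bar is aligned with the catch. I'll press it down.

Emit:
arm_command --pt "3 0 5 0 0" --pt "5 0 10 0 0" --pt "6 0 14 0 0" --pt "6 0 17 0 0" --pt "6 0 19 0 0"

```text
t: 3.5
eef_pos: [455.9, -229.9, 107.5]
tcp_rot: [3.141, -0.0, 1.481]
ft_force: [-0.0, 0.6, 1.2]
opening: 0.007
grip_force: 0.4
```

Emit:
arm_command --pt "0 0 1 0 0" --pt "0 0 2 0 0" --pt "0 0 3 0 0" --pt "0 0 4 0 0" --pt "0 0 4 0 0"

```text
t: 4.0
eef_pos: [455.9, -230.0, 104.0]
tcp_rot: [3.141, 0.0, 1.481]
ft_force: [-1.0, 0.1, 5.9]
opening: 0.003
grip_force: 3.0
```

Emit:
arm_command --pt "0 0 0.5 0 0" --pt "0 0 1 0 0" --pt "0 0 1.5 0 0" --pt "0 0 2 0 0" --pt "0 0 2 0 0"

```text
t: 4.5
eef_pos: [456.1, -230.1, 103.2]
tcp_rot: [3.14, 0.001, 1.481]
ft_force: [-4.7, 3.6, 21.7]
opening: 0.007
grip_force: 11.1
```

Contact is now stiff at z ≈ 103 with 22 N, so the bar should be shut. I'll back off and check.

Emit:
arm_command --pt "0 0 -3 0 0" --pt "0 0 -20 0 0" --pt "-10 0 -45 0 0.5" --pt "-30 10 -75 0 0.6" --pt "-50 35 -100 0 0.6"

```text
t: 5.0
eef_pos: [485.6, -283.2, 203.4]
tcp_rot: [-3.142, 0.0, 1.481]
ft_force: [0.5, -0.3, -0.3]
opening: 0.2
grip_force: 0.0
```

```bash
python3 - <<'E'
from h import *
import cv2
s=env.state();print(s['eef_pos'],s['tcp_rot'],s['ft_force'],s['t'])
d=env.read_camera("wrist")
cv2.imwrite("pics/w3.png",cv2.resize(d["frame"][20:300,200:420,::-1],(471,600),interpolation=cv2.INTER_CUBIC))
E
```

```text
[ 485.64329281 -283.24513629  203.4364522 ] [-3.14155514e+00  2.17936282e-04  1.48118997e+00] [ 0.52151966 -0.27708356 -0.31205896] 5.0
```

View pics/w3.png

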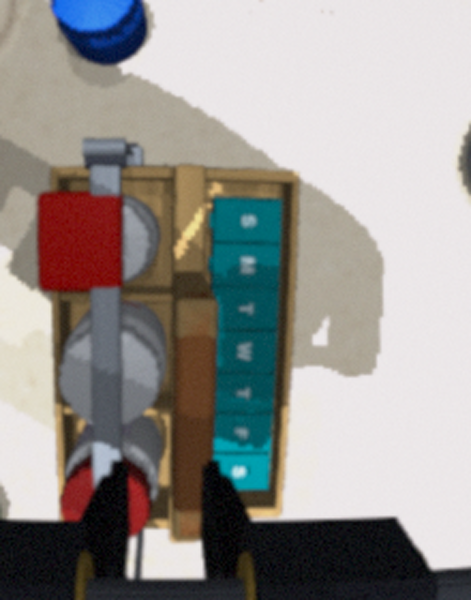

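The bar lies level with its nose under the catch at (108,152). Now I'll check the handle line, using far end (196,298) and near end (186,538).

```bash
python3 - <<'E'
from h import *
from scipy.optimize import least_squares
s=env.state();c=env.read_camera("wrist");t=lambda u,v:np.array([u/2.143+200,v/2.14+20])
O=[((196,298),[0,42.5,150]),((186,538),[0,-42.5,150]),((52,170),[-60,92,46]),((80,192+48),keeper(0,154))]
res=lambda p:np.concatenate([wproj(c,s,world(p,np.array(P)))-t(*u) for u,P in O])
p=least_squares(res,[495,-282,-.09],loss='soft_l1').x;print(p,res(p).reshape(-1,2))
print(R.from_euler('xyz',s['tcp_rot']).inv().apply(np.array([p[0],p[1],120])-s['eef_pos']),np.degrees(p[2]+np.pi/2-s['tcp_rot'][2]))
E
```

```text
[ 5.00426220e+02 -2.86763463e+02 -1.09231751e-01] [[-0.68969278  2.3006246 ]
 [ 0.64231193 -2.28116407]
 [ 3.1140116  -1.95253397]
 [-1.02736207  0.617218  ]]
[ 1.97473576  9.23649807 87.27429063] -1.0787506396290016
```

Emit:
arm_command --pt "2 7 0 1 0.6" --pt "2 7 10 1 0.6" --pt "2 7 25 1 0.6" --pt "2 7 40 1 0.6" --pt "2 7 40 1 0.6"

```text
t: 5.6
eef_pos: [492.0, -280.0, 158.6]
tcp_rot: [-3.137, -0.003, 1.464]
ft_force: [-0.4, 0.9, -0.6]
opening: 0.597
grip_force: 0.0
```

```bash
python3 - <<'E'
from h import *
import cv2
s=env.state();print(s['eef_pos'],s['tcp_rot'],s['t']);c=env.read_camera("wrist");s=env.state();print(s['eef_pos'],s['tcp_rot'],s['t'])
cv2.imwrite("pics/w4.png",cv2.resize(c["frame"][120:330,190:400,::-1],(600,600),interpolation=cv2.INTER_CUBIC))
E
```

```text
[ 492.00027025 -280.03419886  158.55634317] [-3.13686150e+00 -2.70052372e-03  1.46433368e+00] 5.6
[ 492.51594058 -280.48439319  159.86094674] [-3.13833100e+00 -1.82714416e-03  1.46435322e+00] 5.65
```

View pics/w4.png

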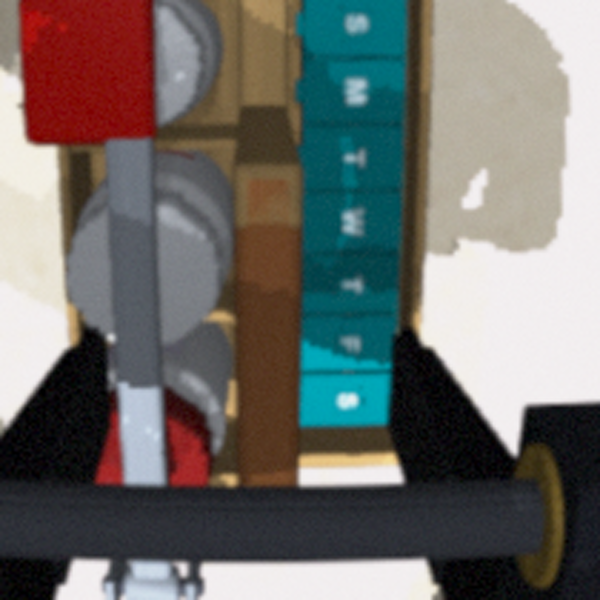

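The handle sits at column 268 between the fingertips (middle about 250), so it needs a shift of about 3 mm. I'll go down and grip.

Emit:
arm_command --pt "-2 3 5 0 0.6" --pt "-2 3 20 0 0.6" --pt "-2 3 33 0 0.6" --pt "-2 3 39 0 0.6" --pt "-2 3 39 0 0.3"

```text
t: 6.15
eef_pos: [495.9, -283.6, 121.8]
tcp_rot: [-3.14, -0.001, 1.464]
ft_force: [0.0, 0.8, 0.7]
opening: 0.563
grip_force: 0.0
```

Emit:
arm_command --pt "0 0 0 0 0.1" --pt "0 0 0 0 0" --pt "0 0 0 0 0" --pt "0 0 0 0 0" --pt "0 0 0 0 0"

```text
t: 6.65
eef_pos: [496.1, -283.8, 122.8]
tcp_rot: [3.141, 0.0, 1.464]
ft_force: [-6.0, -0.5, 4.4]
opening: 0.152
grip_force: 3.0
```

Emit:
arm_command --pt "0 0 0 0 0" --pt "0 0 0 0 0" --pt "0 0 0 0 0" --pt "0 0 0 0 0"

```text
t: 7.05
eef_pos: [496.0, -283.8, 122.7]
tcp_rot: [-3.141, -0.0, 1.464]
ft_force: [-3.6, -0.3, 2.7]
opening: 0.142
grip_force: 30.0
```

Emit:
arm_command --pt "0 0 -2 0 0" --pt "0 0 -5 0 0" --pt "0 0 -9 0 0" --pt "0 0 -14 0 0" --pt "0 0 -20 0 0"

```text
t: 7.55
eef_pos: [496.1, -283.7, 142.9]
tcp_rot: [-3.141, -0.0, 1.464]
ft_force: [-0.8, 0.1, -9.1]
opening: 0.144
grip_force: 30.0
```

Emit:
arm_command --pt "0 0 -7 0 0" --pt "0 0 -14 0 0" --pt "0 0 -21 0 0" --pt "0 0 -28 0 0" --pt "0 0 -35 0 0"

```text
t: 8.05
eef_pos: [496.1, -283.8, 178.3]
tcp_rot: [3.141, 0.0, 1.464]
ft_force: [-0.6, -0.3, -8.6]
opening: 0.146
grip_force: 30.0
```

Emit:
arm_command --pt "0 0 -7 0 0" --pt "0 0 -14 0 0" --pt "0 0 -21 0 0" --pt "0 0 -28 0 0" --pt "0 0 -34 0 0"

```text
t: 8.55
eef_pos: [496.2, -283.8, 212.3]
tcp_rot: [3.141, 0.0, 1.464]
ft_force: [0.3, 1.0, -8.8]
opening: 0.145
grip_force: 30.0
```

Emit:
arm_command --pt "0 0 -6 0 0" --pt "0 0 -11 0 0" --pt "0 0 -13 0 0" --pt "0 0 -14 0 0" --pt "0 0 -14 0 0"

```text
t: 9.05
eef_pos: [496.1, -283.8, 225.6]
tcp_rot: [-3.141, 0.0, 1.464]
ft_force: [-0.0, 0.8, -9.5]
opening: 0.147
grip_force: 30.0
```

Emit:
arm_command --pt "0 0 0 0 0" --pt "0 0 0 0 0" --pt "0 0 0 0 0" --pt "0 0 0 0 0" --pt "0 0 0 0 0"

```text
t: 9.55
eef_pos: [496.2, -283.8, 225.6]
tcp_rot: [3.142, 0.0, 1.464]
ft_force: [-0.2, 1.0, -9.0]
opening: 0.142
grip_force: 30.0
```

```bash
python3 - <<'E'
from h import *
import cv2
s=env.state();print(s['eef_pos'],s['ft_force'],s['moment'],s['grip_force'],s['t'])
cv2.imwrite("pics/s5.png",np.hstack([cv2.resize(env.read_camera("scene")["frame"][120:280,240:400,::-1],(390,390)),cv2.resize(env.read_camera("wrist")["frame"][60:330,140:410,::-1],(390,390))]))
E
```

```text
[ 496.15674651 -283.81660225  225.63525885] [-0.18622074  0.99765068 -9.02002477] [-0.00310148 -0.23714965  0.01226389] 29.99136507511139 9.55
```

View pics/s5.png

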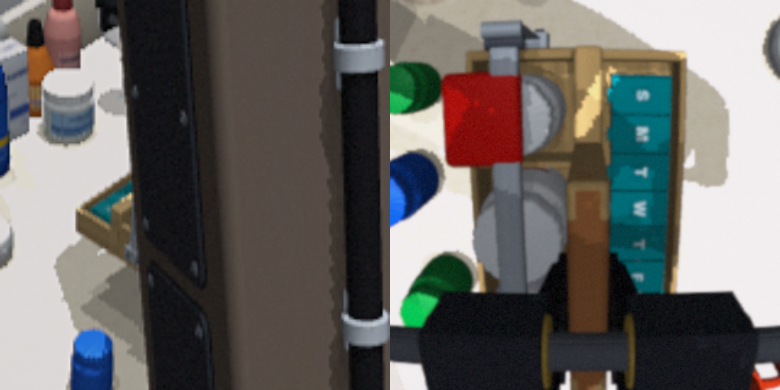

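The carrier hangs level and clear of the worktop, with the bar under the catch (right half, (510,40)) and its load aboard. It is about 10 cm up and at rest.

```bash
python3 -c "
from cell import env;print(env.job_done())"
```

```text
the job is handed in; nothing more can be done
None
```

I swung the keeper bar down into its catch, lifted the carrier by its handle to about 103 mm, and handed the job in while holding it there, level and at rest by the last picture and force readings; no verdict came back.

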